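Cock the spring clamp, load the vial and trip the latch

ROBOT

A 6-joint arm with a two-finger parallel gripper is mounted at the origin on a cart in front of the work surface, level with it; the furniture and walls round the work are solid. World frame = base frame: x ahead of the robot, y to its left, z up, the work surface at z = 0. Lengths are in m, angles in rad, forces in N, time in s.
With the tool pointing down it reaches from about 0.375 to 0.9 m from the base axis. Payload 3.1 kg.
Tool frame: the origin (TCP) lies at the very end of the fingers, on their centre line; the grasp point (between the pads) lies behind it (bot.pinch_z is the z of the grasp point in the tool frame, in m); z points along the fingers, y is the line along which they close (so a half turn about z gives the same grasp; the last joint's range is limited). The gripper opens to 87 mm and grips with 3 to 60 N. Pads are 19 mm wide; open, the fingers measure 117 mm over their backs; the gripper's body (75 mm by 190 mm) begins 51 mm behind the grasp point.
Start: joints at [1.159, 0.527, 1.433, -0, 1.181, -0.178], TCP at [0.144, 0.608, 0.223] pointing down, gripper open.
Joint ranges: [-3.08, 3.08], [-0.75, 2.2], [0.22, 2.44], [-1.43, 4.57], [0, 2.65], [-2.85, 2.85]. Speed limits (rad/s): [2.79, 2.79, 3.14, 3.14, 3.14, 3.14].

INTERFACE

Orientations are given as a rotation vector (axis times angle).
In Python, from station import state, grab_frame, ticket, bot gives the robot as it stands.
- The arm moves only by the tool carry_out, never from a script. Its argument "deltas" is text: rows parted by semicolons, each of 4 numbers parted by spaces: the shift along the tool's x, y, z in m, then the turn about the tool's z in degrees. In form: dx dy dz twist; .... A call has 1 to 12 rows; each row shifts and turns the commanded pose from where the row before left it, along the tool's axes as they then stand; what a row does not reach is not made up. A row lasts 1/8 s, in which the tool goes at most 62.5 mm and 10.7 degrees, less where a joint would pass 70% of its speed; a pose out of reach is approached as far as the arm can. A call is refused whole if a number of a shift passes 0.0625 or a number of a turn 10.7, either way. A call with a gripper value outside its range is refused whole. "jaw" is the opening, from 0 (shut) to 1 (fully open), set as the call begins (left out, the last holds). The fingers move at their own pace and stop on an object; the grip force is fixed at half the most. Time passes only in rows, so rows that do not move let the fingers close. It gives the time, the measured TCP pose, the force, the opening and the grip force at its end, in the units of the state.
- state(): the state, without advancing time (a new reading comes with each control period).
- grab_frame(name): name is "scene" or "top" or "wrist"; returns a dict with "color" (384x512x3 uint8, red, green, blue), "fx", "fy", "cx", "cy" (pixels), "k1" (the pictures are not rectified: a ray, as slopes to the right and down, at radius r is drawn at 1 + k1 r^2 times it, then the intrinsics apply), "eye" and "attitude" of the camera in the world. Camera axes: x right, y up, looking along -z (the intrinsics and any distortion apply to the point x, -y, -z); pixel columns grow to the right and rows downward; lengths in m; the calibration is good to about 2 mm. A picture is of the moment at which its call begins. There is no depth.
- ticket.close_job(): hands the job in; it is judged then, once.
The state is a dict: "time_s": time; "joints": joint angles; "joint_velocities": joint speeds; "tau": joint torques, N m; "eef_pos": TCP position; "eef_rot": TCP orientation; "wrist_force": force on the tool from outside, world axes, zero at the start; "torque": the same for the moment, N m; "opening": opening from 0.0 (shut) to 1.0 (fully open); "gripper_force": force on a finger pad.
Only numpy, scipy, OpenCV 4.12 (cv2) and the standard library are available. Lean on these libraries where they do the work, as an engineer would, in place of code of your own. Each camera call takes 0.05 s, during which the arm holds its last target. There are 200 camera calls.

TASK

Clamp the sample vial in the spring clamp: push the clamp's bar back by its upright handle until the latch catches and holds it, easing it there without forcing it hard against the bumper. Stand the vial upright in the vee nest and let go of it, then press the latch paddle down so that the bar snaps shut on the vial by itself. Leave the other things on the bench where they are.

Things in the scene. Friction and masses are not known exactly. Their poses are not given: they have to be found in the camera images.
- vial_clamp: spring clamp fixed to the bench: grey plate 170 x 245 x 8 mm with a steel bar, a vee nest (-y side) and a latch (+y side). Origin on the plate's underside (plate spans x -85..85, y -100..145 mm), z up; at yaw 0 +x points away from the robot. The bar swings level, against a spring, about a pivot at x 60, y 0 mm (boss 32 mm across, top 46 mm over the bench)
- clamp_bar (a joint): bar angle, rad: 0 = shut (blocks the nest), grows as the bar is pushed back (clockwise from above, handle towards plate +y). From the pivot the bar points at 211.9 deg minus this angle, counter-clockwise from plate +x. The latch catches at some angle from 0.75 to 1.03, set differently each time: feel for it. Caught, it stays back when let go (settling 0.02 to 0.08 rad). Shut on a vial: 0.12
- handle (a point): middle of the handle, an upright black pin 14 mm thick, 42 to 85 mm over the bench, 160 mm from the pivot; point at 65 mm. Push it on its -y side. The spring resists with 2.5 N (shut) to 6 N (back), some 1 to 2 N more as the latch gives way. 0.025 rad past the catch a lug on the bar meets a rubber bumper: the force then climbs 1 to 6 N per mm; over 22 N on the bar is too much
- nest (a point): point on the plate's top, 8 mm over the bench: the centre of the vial's underside when the vial is seated against both walls of the vee. The aluminium vee (two walls at 90 degrees, top 36 mm over the bench) opens towards the pushed-back bar, at 115 degrees counter-clockwise from plate +x. The closing bar pushes home a vial that stands up to 8 mm off towards the open side
- paddle (a point): centre of the top of the latch paddle, a black ribbed plate 30 x 28 mm, 71 mm over the bench, on the outer end of the latch lever. Pressed down some 5 to 9 mm (5 to 9 N) it lifts the latch tooth and frees the bar; it bottoms after about 12 mm and springs up when released
- sample_vial: loose clear vial with a white screw cap, 29 mm in diameter, 68 mm high (cap from 54 to 68 mm, 30 mm in diameter), upright on the bench, origin at the centre of its underside, about 30 g
- dropper_bottle: bystander, standing: small reagent bottle with a pointed yellow top, 34 mm in diameter, 80 mm high, origin at the centre of its underside
- petri_dish: bystander: flat round culture dish, 91 mm in diameter, 16 mm high, origin at the centre of its underside
- timer: bystander: small white lab timer, 64 x 66 x 18 mm, origin at the centre of its underside
- screw_cap: bystander: screw cap lying on the bench, 36 mm in diameter, 18 mm high, origin at the centre of its underside

How it is judged:
On the way, in this order (a step that is already met when the one before it is completed fails the run):
1. the bar is caught by the latch and stays back untouched (value of joint clamp_bar above 0.7 rad and contact force between each of the fingers, the arm and clamp_bar below 0.1 N), for 0.3 s.
2. the vial stands upright in the nest, let go, with the bar still caught (horizontal distance between sample_vial and nest below 0.012 m and height (world z) of sample_vial below 0.012 m and angle between sample_vial's own z axis and vertical below 0.1 rad and value of joint clamp_bar above 0.7 rad and contact force between the fingers and sample_vial below 0.1 N), for 0.2 s.
At the end, for the whole second after the job is handed in: The bar is shut on the vial (bar angle between 0.06 and 0.20 rad, at rest) and presses on it with more than 1.5 N; the vial is at rest and upright within 0.1 rad on the base plate, its centre within 5 mm of the seated point (value of joint clamp_bar between 0.06 and 0.2 rad and velocity of joint clamp_bar below 0.05 rad/s and contact force between clamp_bar and sample_vial above 1.5 N and horizontal distance between sample_vial and nest below 0.005 m and height (world z) of sample_vial below 0.012 m and angle between sample_vial's own z axis and vertical below 0.1 rad and linear speed of sample_vial below 0.02 m/s); the robot touches nothing.
It fails at once if more than 22 N on the bar (contact force between any of the fingers, the arm and clamp_bar above 22 N).
It fails at once if the bar touched by the robot once the vial stands in the nest (the latch must release it) (horizontal distance between sample_vial and nest below 0.02 m and height (world z) of sample_vial below 0.015 m and contact force between any of the fingers, the arm and clamp_bar above 0.5 N).
It fails at once if the vial knocked over (angle between sample_vial's own z axis and vertical above 0.6 rad).
It fails at once if a bystander moved by more than 20 mm (distance of any of dropper_bottle, petri_dish, timer, screw_cap from where it was at the start of the episode above 0.02 m).
It also fails if it takes over 72 s, if anything falls off the work surface, if the arm or the gripper's body presses on something with over 40 N, if the wrist force passes 120 N, or if a joint passes its speed limit or range.

## Working session

There is one attempt and no reset: what is moved stays moved. The work goes in short steps, Python scripts to look and compute and a tool call to move; the robot and the scene stay as the last step left them, time stands still between calls to the robot, and variables do not carry over. Pictures are saved under pics/ and viewed, at most 10 in all, crops included, and the job is handed in when it is done.

Besides the shell and the picture viewer there is one more tool, called after ">>>" as name(argument=value, ...), one argument or row to a line, values as JSON. carry_out: Moves the arm, as the interface text tells. Its arguments: {"type":"object","properties":{"deltas":{"type":"string"},"jaw":{"type":"number"}},"required":["deltas"]}

```bash
mkdir -p pics; cat > h.py <<'E'
import numpy as np, cv2
from scipy.spatial.transform import Rotation as R
from station import state, grab_frame, ticket, bot
def att(f):
    a=np.array(f["attitude"],float)
    return a if a.shape==(3,3) else (R.from_rotvec(a).as_matrix() if a.size==3 else None)
def ray(f,u,v):
    K=np.array([[f["fx"],0,f["cx"]],[0,f["fy"],f["cy"]],[0,0,1.]])
    p=cv2.undistortPoints(np.array([[[u,v]]],float),K,np.array([f["k1"],0,0,0.]))[0,0]
    d=att(f)@np.array([p[0],-p[1],-1]); return np.array(f["eye"],float),d
def onz(f,u,v,z):
    e,d=ray(f,u,v); return e+d*(z-e[2])/d[2]
def proj(f,P):
    q=att(f).T@(np.array(P)-np.array(f["eye"])); x,y=q[0]/-q[2],-q[1]/-q[2]
    s=1+f["k1"]*(x*x+y*y); return f["fx"]*x*s+f["cx"],f["fy"]*y*s+f["cy"]
def save(f,n): cv2.imwrite("pics/"+n,f["color"][:,:,::-1])
E
python3 - <<'E'
from h import *
import pickle
fs={n:grab_frame(n) for n in("scene","top")}
pickle.dump(fs,open("f0.pkl","wb"))
for n,f in fs.items():
    save(f,n+"0.png"); print(n,f["fx"],f["k1"],f["eye"],f["attitude"])
    
print(state(),bot.pinch_z)
E
```

```text
scene 418.56829297108163 -0.06924965525056034 [-0.4184223  -0.75350824  0.58671859] [ 1.07547041 -0.54322294 -0.81957562]
top 432.7374299504113 -0.1149021581450084 [ 0.22177721 -0.0733395   1.45113315] [ 0.16733058 -0.17049074 -1.5739625 ]
{'time_s': 0.1, 'joints': array([ 1.15952767e+00,  5.28385361e-01,  1.43379257e+00, -8.41619297e-06,
        1.18141320e+00, -1.78470900e-01]), 'joint_velocities': array([ 0.00214542, -0.00090407, -0.00192145, -0.00115665,  0.00019557,
        0.00053033]), 'tau': array([-2.37857648e-04, -4.40986347e+01, -1.77151787e+01,  6.34587044e-02,
        5.34368400e-02, -1.45500968e-05]), 'eef_pos': array([0.14386988, 0.60752254, 0.22165618]), 'eef_rot': array([-3.64780936e-01, -3.11976412e+00,  3.00672122e-03]), 'wrist_force': array([0.33474174, 0.43590906, 0.04587302]), 'torque': array([-0.03680017,  0.02559951,  0.01506344]), 'gripper_force': 0.0, 'opening': 0.9958455254351821} -0.0187
```

View pics/top0.png

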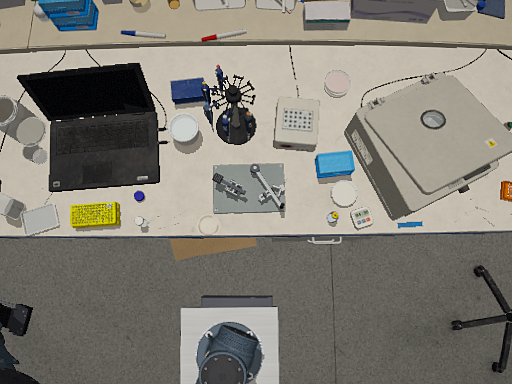

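View pics/scene0.png

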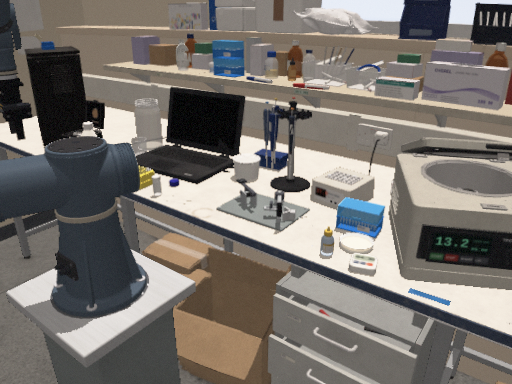

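The top view shows the plate at about (213–285, 163–213), a white-capped vial at about (140,221), the dropper at (333,217), the timer at (361,218) and a dish at (344,193). The scene view agrees. I'll crop closer and measure.

```bash
python3 - <<'E'
from h import *
import pickle
fs=pickle.load(open("f0.pkl","rb")); f=fs["top"]
a=f["color"][150:225,200:300]; b=f["color"][185:240,120:220]
a=cv2.resize(a,None,fx=7,fy=7,interpolation=cv2.INTER_CUBIC)[:,:,::-1]
cv2.imwrite("pics/crop0.png",a)
for n,u,v,z in[("TL",213,165,.008),("TR",284,163,.008),("BR",285,212,.008),("BL",214,213,.008),("vialcap",140,221,.068),("blue cap",139,196,.018),("dropper",333,217,.07),("dish",344,193,.016),("ring",208,225,.016),("timer",361,218,.018)]:
    print(n,onz(f,u,v,z).round(3))
s=fs["scene"]; 
for P in [onz(f,140,221,.068)]: print(proj(s,P))
E
```

```text
TL [0.629 0.054 0.008]
TR [ 0.634 -0.192  0.008]
BR [ 0.462 -0.191  0.008]
BL [0.461 0.049 0.008]
vialcap [0.426 0.285 0.068]
blue cap [0.52  0.305 0.018]
dropper [ 0.433 -0.341  0.07 ]
dish [ 0.524 -0.394  0.016]
ring [0.419 0.068 0.016]
timer [ 0.437 -0.447  0.018]
(np.float64(155.9191696115655), np.float64(176.6050267921028))
```

View pics/crop0.png

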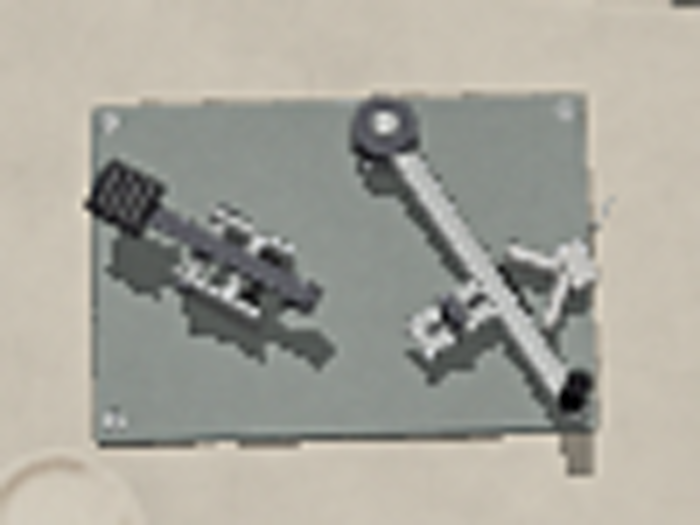

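The crop shows the boss at (384,122), the handle top near (577,380), the paddle at (125,198) and the vee at right near (575,265), opening left. I'll fit the plate frame from the corners and check it against these features.

```bash
cat >> h.py <<'E'
E
python3 - <<'E'
from h import *
import pickle
f=pickle.load(open("f0.pkl","rb"))["top"]
c=lambda x,y,z: onz(f,200+x/7-.43,150+y/7-.43,z)
P=np.array([c(97,105,.008),c(585,94,.008),c(597,430,.008),c(97,442,.008)])[:,:2]
M=np.array([[85,145],[85,-100],[-85,-100],[-85,145]])/1e3
H,_=cv2.estimateAffinePartial2D(M,P); print(H,P)
A,t=H[:,:2],H[:,2]; yaw=np.arctan2(A[1,0],A[0,0]); print("scale",np.hypot(*A[:,0]),"yaw",np.degrees(yaw),"o",t)
Rz=np.array([[np.cos(yaw),-np.sin(yaw)],[np.sin(yaw),np.cos(yaw)]])
inv=lambda p:(Rz.T@(p[:2]-t)*1e3).round(1)
for n,x,y,z in[("boss",384,122,.046),("handle",577,377,.085),("paddle",125,198,.071),("veecorner",590,262,.036),("veeend1",510,250,.036),("veeend2",555,318,.036)]:
    p=c(x,y,z); print(n,p.round(4),inv(p))
a=np.radians(211.9); print("handle model",t+Rz@(np.array([.06,0])+.16*np.array([np.cos(a),np.sin(a)])))
# vial mask
s=f["color"][205:238,125:160].astype(int); print(s.min(2))
E
```

```text
Traceback (most recent call last):
cv2.error: OpenCV(4.12.0) /io/opencv/modules/calib3d/src/ptsetreg.cpp:1108: error: (-215:Assertion failed) count >= 0 && to.checkVector(2) == count in function 'estimateAffinePartial2D'
```

```bash

python3 - <<'E'
from h import *
import pickle
f=pickle.load(open("f0.pkl","rb"))["top"]
c=lambda x,y,z: onz(f,200+x/7-.43,150+y/7-.43,z)
P=np.array([c(97,105,.008),c(585,94,.008),c(597,430,.008),c(97,442,.008)])[:,:2]
M=np.array([[85,145],[85,-100],[-85,-100],[-85,145]])/1e3
H,_=cv2.estimateAffinePartial2D(M.copy(),P.copy(),ransacReprojThreshold=1.0)
A,t=H[:,:2],H[:,2]; yaw=np.arctan2(A[1,0],A[0,0]); print("scale",np.hypot(*A[:,0]),"yaw",np.degrees(yaw),"o",t)
Rz=np.array([[np.cos(yaw),-np.sin(yaw)],[np.sin(yaw),np.cos(yaw)]])
inv=lambda p:(Rz.T@(p[:2]-t)*1e3).round(1)
for n,x,y,z in[("boss",384,122,.046),("handle",577,377,.085),("paddle",125,198,.071),("veecorner",590,262,.036),("veeend1",510,250,.036),("veeend2",555,318,.036)]:
    p=c(x,y,z); print(n,p.round(4),inv(p))
a=np.radians(211.9); print("handle model",t+Rz@(np.array([.06,0])+.16*np.array([np.cos(a),np.sin(a)])))
s=f["color"][212:232,130:152].astype(int); print(s.min(2))
E
```

```text
scale 0.9879970834436286 yaw 0.7100825668394067 o [ 0.54795584 -0.09131399]
boss [ 0.6097 -0.089   0.046 ] [61.8  1.5]
handle [ 0.4769 -0.1758  0.085 ] [-72.1 -83.6]
paddle [0.567  0.0333 0.071 ] [ 20.6 124.4]
veecorner [ 0.542  -0.1871  0.036 ] [ -7.1 -95.7]
veeend1 [ 0.5483 -0.1488  0.036 ] [ -0.4 -57.5]
veeend2 [ 0.5148 -0.1696  0.036 ] [-34.1 -77.9]
handle model [ 0.47317402 -0.17679745]
[[180 181 180 179 180 178 180 180 180 178 179 180 179 178 177 178 177 177
  178 179 179 178]
 [179 178 178 178 179 180 178 179 180 178 179 180 179 178 177 177 177 177
  177 178 179 181]
 [177 176 176 178 179 179 179 179 179 179 179 178 179 179 178 179 180 179
  179 180 183 182]
 [178 176 177 179 179 179 177 178 178 178 179 179 179 178 179 179 178 179
  179 180 181 181]
 [178 176 177 178 178 177 178 173 152 142 154 167 179 180 179 178 178 178
  178 180 179 178]
 [176 175 174 176 174 176 191 202 201 204 196 151 152 181 183 181 179 179
  179 179 179 176]
 [176 174 176 176 174 180 200 199 201 201 201 203 177 124 173 181 182 180
  178 178 177 175]
 [175 174 176 176 176 206 198 197 199 198 199 204 183 
[... 455 characters left out ...]
9  93 162 188 187 189 177 163
  183 180 178 176]
 [178 178 176 175 176 177 176 153 112  71  99 148 198 191 189 189 164 144
  184 182 178 177]
 [177 176 175 176 178 177 179 183 183 175 159 126 193 192 192 166 108 103
  145 183 181 180]
 [175 175 174 173 176 178 175 176 180 184 177 100 101 114 106  99 111 111
  112 153 184 181]
 [175 174 174 174 174 174 175 176 177 180 175 103 110 111 113 113 113 110
  153 188 181 180]
 [175 174 173 174 173 174 173 177 179 180 175 104 114 116 115 114 112 107
  148 184 178 179]
 [175 174 173 175 175 176 176 178 178 179 174 122 110 113 113 113 113 105
  147 183 179 179]
 [176 174 173 175 177 177 177 178 178 179 183 176 104 108 107 108 107 111
  152 182 179 180]]
```

```bash
cat >> h.py <<'E'
def goto(x,y,z,ang=None,start=None):
    """tool-frame shift to world (x,y,z), then twist to bring tool x to heading ang (deg, world)"""
    s=state(); T=R.from_rotvec(s["eef_rot"]).as_matrix(); p=np.array(s["eef_pos"])
    d=T.T@(np.array([x,y,z])-p); h=np.degrees(np.arctan2(T[1,0],T[0,0]))
    tw=None if ang is None else (h-ang+180)%360-180
    n=np.ceil(np.abs(d).max()/.06); print("shift",d.round(4),"rows>=",n,"per row",(d/max(n,1)).round(4),"heading",h.round(2),"twist",tw,"tilt",T[2,2].round(4))
E
python3 - <<'E'
from h import *
goto(.43,.29,.22,None)
E
```

```text
shift [-0.3517 -0.2429  0.002 ] rows>= 6.0 per row [-0.0586 -0.0405  0.0003] heading 166.66 twist None tilt -1.0
```

>>> carry_out(
  deltas="-0.044 -0.0304 0 0;-0.044 -0.0304 0 0;-0.044 -0.0304 0 0;-0.044 -0.0304 0 0;-0.044 -0.0304 0 0;-0.044 -0.0304 0 0;-0.044 -0.0304 0 0;-0.044 -0.0304 0 0;0 0 0 0;0 0 0 0",
)

```text
time_s: 1.35
eef_pos: [0.4299, 0.2901, 0.2222]
eef_rot: [-0.366, -3.119, 0.0]
wrist_force: [0.4, 0.6, 0.9]
opening: 1.001
gripper_force: 0.0
```

```bash
python3 - <<'E'
from h import *
import pickle
f=grab_frame("wrist"); save(f,"w1.png"); pickle.dump(f,open("w1.pkl","wb"))
print(f["eye"],f["fx"],state()["eef_pos"],state()["wrist_force"]); print(att(f).round(2)); print(proj(f,[.43,.29,.068]))
goto(.5,-.1,.3,122.6)
E
```

```text
[0.35814134 0.30849694 0.38484619] 275.8820604003696 [0.42953338 0.29062204 0.22220842] [-0.74973881  0.75257706 -0.04225408]
[[ 0.23 -0.94 -0.26]
 [ 0.97  0.22  0.06]
 [-0.   -0.27  0.96]]
(np.float64(257.10126494245446), np.float64(178.9451380844149))
shift [-0.1584 -0.3639 -0.0778] rows>= 7.0 per row [-0.0226 -0.052  -0.0111] heading 166.69 twist 44.08590435878614 tilt -1.0
```

View pics/w1.png

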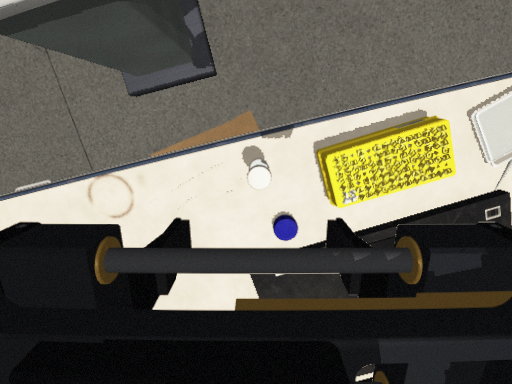

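The wrist view shows the vial cap at (259,177), 2 px from the prediction, and the blue screw cap at (285,227), well clear of it. Next I'll move over the clamp.

>>> carry_out(
  deltas="-0.022 -0.05 -0.01 5.5;-0.018 -0.052 -0.01 5.5;-0.013 -0.053 -0.01 5.5;-0.008 -0.054 -0.01 5.5;-0.003 -0.055 -0.01 5.5;0.003 -0.055 -0.01 5.5;0.008 -0.054 -0.01 5.5;0.013 -0.053 -0.01 5.5;0 0 0 0;0 0 0 0",
  jaw=0,
)

```text
time_s: 2.65
eef_pos: [0.2492, -0.0627, 0.3027]
eef_rot: [1.505, 2.756, 0.001]
wrist_force: [0.3, 0.4, 0.4]
opening: 0.018
gripper_force: 0.0
```

```bash
python3 - <<'E'
from h import *
import pickle
f=pickle.load(open("w1.pkl","rb")); print("vial",onz(f,259,177,.068))
f=grab_frame("wrist"); save(f,"w2.png"); pickle.dump(f,open("w2.pkl","wb"))
print(f["eye"],state()["eef_pos"]); goto(.5,-.1,.3,122.6)
E
```

```text
vial [0.42823147 0.29271758 0.068     ]
[0.20888439 0.00082189 0.46520081] [ 0.24949897 -0.06251433  0.30259958]
shift [-0.1673  0.1902  0.0028] rows>= 4.0 per row [-0.0418  0.0476  0.0007] heading 122.82 twist 0.21814749569418268 tilt -1.0
```

View pics/w2.png

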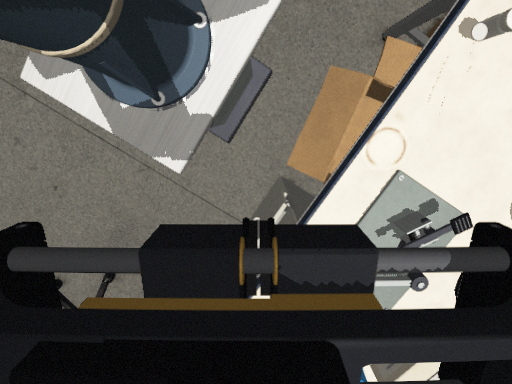

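The wrist view shows the arm stopped short of the clamp, because the twist made the path curve; the clamp is at right at about (410,240). I'll move straight over it.

>>> carry_out(
  deltas="-0.0376 0.0314 0 0;-0.0376 0.0314 0 0;-0.0376 0.0314 0 0;-0.0376 0.0314 0 0;-0.0376 0.0314 0 0;-0.0376 0.0314 0 0;0 0 0 0;0 0 0 0",
)

```text
time_s: 3.7
eef_pos: [0.5292, -0.149, 0.301]
eef_rot: [-1.5, -2.756, -0.0]
wrist_force: [-0.8, 0.7, -0.0]
opening: 0.004
gripper_force: 0.0
```

```bash
python3 - <<'E'
from h import *
import pickle
f=grab_frame("wrist"); save(f,"w3.png"); pickle.dump(f,open("w3.pkl","wb"))
print(f["eye"],state()["eef_pos"])
for n,P in dict(boss=(.608,-.0905,.046),handle=(.4755,-.1763,.085),paddle=(.567,.0333,.071)).items(): print(n,proj(f,P))
cv2.imwrite("pics/w3c.png",cv2.resize(f["color"][60:240,150:400],None,fx=3.2,fy=3.2,interpolation=cv2.INTER_CUBIC)[:,:,::-1])
E
```

```text
[ 0.48943774 -0.08593053  0.46384512] [ 0.52861599 -0.14921887  0.3014946 ]
boss (np.float64(321.9627049073257), np.float64(160.6350665414165))
handle (np.float64(214.75467359137946), np.float64(165.12694706408737))
paddle (np.float64(356.2199056560122), np.float64(69.71232829240058))
```

View pics/w3c.png

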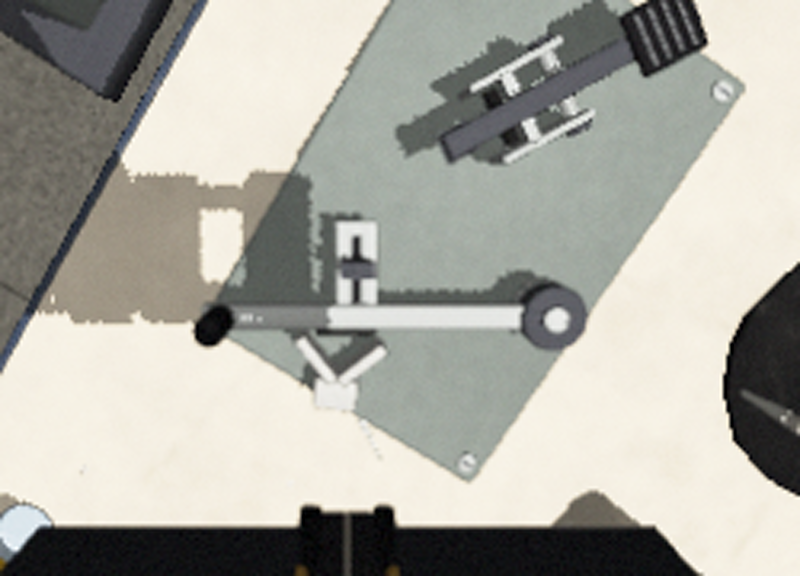

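```bash
cat >> h.py <<'E'
YAW=np.radians(.7)
def pl(f,x,y,z): return onz(f,150+x/3.2-.35,60+y/3.2-.35,z)
E
python3 - <<'E'
from h import *
import pickle
f=pickle.load(open("w3.pkl","rb"))
b=pl(f,556,319,.046); print("boss",b,"paddle",pl(f,665,36,.071),"handle",pl(f,209,329,.085),"handle shoulder")
p1,p2=pl(f,722,91,.009),pl(f,468,463,.009); d=p2-p1; print("screws",p1,p2,np.linalg.norm(d[:2]),np.degrees(np.arctan2(d[1],d[0])))
k=pl(f,339,374,.036); L=pl(f,302,340,.036); Rr=pl(f,383,350,.036)
for q in(L,Rr): w=q-k; print("wall dir",np.degrees(np.arctan2(w[1],w[0])),np.linalg.norm(w))
a=np.radians(115.7); n=k[:2]+.0205*np.array([np.cos(a),np.sin(a)]); print("corner",k,"nest",n)
# in bar frame (bar at 205.7 deg): along, offset
th=np.radians(205.7); u=np.array([np.cos(th),np.sin(th)]); v=-np.array([np.cos(a),np.sin(a)])
print("nest along/off from boss",(n-b[:2])@u,(n-b[:2])@v)
e1,e2=pl(f,420,305,.042),pl(f,420,330,.042); print("bar width",np.linalg.norm(e1-e2))
E
```

```text
boss [ 0.6086587  -0.08768943  0.046     ] paddle [0.56929919 0.03304515 0.071     ] handle [ 0.47383743 -0.17291775  0.085     ] handle shoulder
screws [0.62085945 0.04739982 0.009     ] [ 0.62596788 -0.1771994   0.009     ] 0.22465729948244595 -88.69705279858165
wall dir 169.6248770856555 0.02490254686432796
wall dir 62.08009541339891 0.024837264589326776
corner [ 0.53747503 -0.16852341  0.036     ] nest [ 0.52858502 -0.15005133]
nest along/off from boss 0.09919636766150058 0.021468196386958717
bar width 0.012099112586427053
```

The close view shows the boss, handle and paddle within about 3 mm of the earlier estimates. The vee corner at crop (339,374) puts the nest at about (0.528, -0.150). Next I'll go down behind the handle.

>>> carry_out(
  deltas="-0.0084 -0.030 0 0;-0.0084 -0.030 0 0;0 0 0.055 0;0 0 0.055 0;0 0 0.055 0;0 0 0.055 0;0 0 0.0265 0;0 0 0 0;0 0 0 0",
)

```text
time_s: 4.88
eef_pos: [0.4883, -0.198, 0.0574]
eef_rot: [1.506, 2.755, -0.0]
wrist_force: [-0.2, -0.1, -0.3]
opening: 0.003
gripper_force: 0.0
```

```bash
cat >> h.py <<'E'
PIV=np.array([.6085,-.089])
def polar():
    s=state(); d=np.array(s["eef_pos"])[:2]-PIV; T=R.from_rotvec(s["eef_rot"]).as_matrix()
    r=np.hypot(*d); th=np.degrees(np.arctan2(d[1],d[0]))%360; h=np.degrees(np.arctan2(T[1,0],T[0,0]))
    off=np.degrees(np.arctan2(.0165,np.sqrt(r*r-.0165**2)))
    ft=np.array(s["wrist_force"])@T
    print("r",r.round(4),"th",th.round(2),"bar est",np.radians(212.8-(th-off)).round(3),"heading-want",(h-(th-off-90)).round(2),"ftool",ft.round(2),s["eef_pos"].round(4))
E
python3 -c "
from h import *
polar()"
```

```text
r 0.1623 th 222.19 bar est -0.062 heading-want -3.67 ftool [ 0.   -0.27  0.27] [ 0.4883 -0.198   0.0574]
```

>>> carry_out(
  deltas="0.006 -0.0005 0 0;0.006 -0.0005 0 0.5;0.008 -0.0006 0 2.8;0.008 -0.0006 0 2.8;0.008 -0.0006 0 2.8;0.008 -0.0006 0 2.8;0.008 -0.0006 0 2.8;0.008 -0.0006 0 2.8;0.008 -0.0006 0 2.8;0.008 -0.0006 0 2.8;0.008 -0.0006 0 2.8;0 0 0 0",
)

```text
time_s: 6.38
eef_pos: [0.4509, -0.1245, 0.0571]
eef_rot: [2.078, 2.351, 0.0]
wrist_force: [-0.8, -4.8, 2.4]
opening: 0.005
gripper_force: 2.2
```

```bash
python3 -c "
from h import *
polar()"
```

```text
r 0.1616 th 192.7 bar est 0.453 heading-want 0.21 ftool [-4.64 -1.33 -2.37] [ 0.4509 -0.1245  0.0571]
```

Contact is good, with 4.6 N of resistance. I'll continue to about 0.70.

>>> carry_out(
  deltas="0.008 -0.0006 0 2.8;0.008 -0.0006 0 2.8;0.008 -0.0006 0 2.8;0.008 -0.0006 0 2.8;0.006 -0.0005 0 2.1;0 0 0 0",
)

```text
time_s: 7.12
eef_pos: [0.4472, -0.087, 0.0569]
eef_rot: [2.336, 2.094, 0.001]
wrist_force: [-0.5, -6.0, 3.7]
opening: -0.001
gripper_force: 2.9
```

```bash
python3 -c "
from h import *
polar()"
```

```text
r 0.1613 th 179.28 bar est 0.687 heading-want 0.35 ftool [-6.06  0.16 -3.65] [ 0.4472 -0.087   0.0569]
```

>>> carry_out(
  deltas="0.003 -0.0002 0 1.1;0.003 -0.0002 0 1.1;0 0 0 0",
)

```text
time_s: 7.5
eef_pos: [0.4473, -0.0812, 0.0569]
eef_rot: [2.376, 2.049, 0.001]
wrist_force: [-1.0, -6.3, 3.7]
opening: 0.004
gripper_force: 3.1
```

>>> carry_out(
  deltas="0.003 -0.0002 0 1.1;0 0 0 0",
)

```text
time_s: 7.75
eef_pos: [0.4475, -0.0783, 0.0569]
eef_rot: [2.396, 2.026, 0.001]
wrist_force: [0.1, -7.1, 4.4]
opening: 0.007
gripper_force: 3.3
```

>>> carry_out(
  deltas="0.003 -0.0002 0 1.1;0 0 0 0",
)

```text
time_s: 8.0
eef_pos: [0.4478, -0.0751, 0.0568]
eef_rot: [2.416, 2.003, 0.001]
wrist_force: [-1.7, -5.2, 3.0]
opening: 0.008
gripper_force: 2.7
```

>>> carry_out(
  deltas="0.002 -0.0001 0 0.7;0 0 0 0",
)

```text
time_s: 8.25
eef_pos: [0.4479, -0.0731, 0.0568]
eef_rot: [2.428, 1.989, 0.001]
wrist_force: [-0.6, -6.1, 4.3]
opening: 0.007
gripper_force: 3.1
```

>>> carry_out(
  deltas="0.002 -0.0001 0 0.7;0 0 0 0",
)

```text
time_s: 8.5
eef_pos: [0.4481, -0.0711, 0.0568]
eef_rot: [2.44, 1.974, 0.001]
wrist_force: [-2.0, -5.6, 4.1]
opening: 0.007
gripper_force: 3.0
```

```bash
python3 -c "
from h import *
polar()"
```

```text
r 0.1614 th 173.62 bar est 0.786 heading-want 0.19 ftool [-5.85 -0.74 -4.07] [ 0.4481 -0.0711  0.0568]
```

>>> carry_out(
  deltas="0.002 -0.0001 0 0.7;0 0 0 0",
)

```text
time_s: 8.75
eef_pos: [0.4483, -0.0691, 0.0568]
eef_rot: [2.452, 1.959, 0.0]
wrist_force: [-0.9, -5.7, 3.9]
opening: 0.004
gripper_force: 3.1
```

>>> carry_out(
  deltas="0.002 -0.0001 0 0.7;0 0 0 0",
)

```text
time_s: 9.0
eef_pos: [0.4487, -0.0671, 0.0568]
eef_rot: [2.464, 1.944, 0.0]
wrist_force: [-1.3, -6.4, 3.9]
opening: 0.008
gripper_force: 3.1
```

>>> carry_out(
  deltas="0.002 -0.0001 0 0.7;0 0 0 0",
)

```text
time_s: 9.25
eef_pos: [0.4489, -0.0651, 0.0568]
eef_rot: [2.476, 1.929, 0.0]
wrist_force: [-0.2, -6.6, 3.6]
opening: 0.003
gripper_force: 3.1
```

>>> carry_out(
  deltas="0.002 -0.0001 0 0.7;0 0 0 0",
)

```text
time_s: 9.5
eef_pos: [0.4492, -0.0631, 0.0568]
eef_rot: [2.488, 1.914, -0.0]
wrist_force: [-1.4, -6.6, 4.2]
opening: 0.007
gripper_force: 3.2
```

>>> carry_out(
  deltas="0.002 -0.0001 0 0.7;0 0 0 0",
)

```text
time_s: 9.75
eef_pos: [0.4495, -0.0611, 0.0568]
eef_rot: [2.5, 1.899, -0.0]
wrist_force: [-2.5, -7.1, 3.9]
opening: 0.002
gripper_force: 3.2
```

>>> carry_out(
  deltas="0.002 -0.0001 0 0.7;0 0 0 0",
)

```text
time_s: 10.0
eef_pos: [0.4499, -0.0591, 0.0568]
eef_rot: [2.511, 1.884, -0.0]
wrist_force: [-1.9, -6.2, 4.2]
opening: 0.004
gripper_force: 3.2
```

>>> carry_out(
  deltas="0.002 -0.0001 0 0.7;0 0 0 0",
)

```text
time_s: 10.25
eef_pos: [0.4503, -0.0572, 0.0568]
eef_rot: [2.523, 1.869, -0.0]
wrist_force: [-1.8, -6.4, 5.0]
opening: 0.004
gripper_force: 3.2
```

>>> carry_out(
  deltas="0.002 -0.0001 0 0.7;0 0 0 0",
)

```text
time_s: 10.5
eef_pos: [0.4508, -0.0552, 0.0567]
eef_rot: [2.535, 1.853, -0.0]
wrist_force: [-2.3, -5.8, 4.7]
opening: 0.008
gripper_force: 3.1
```

>>> carry_out(
  deltas="0.002 -0.0001 0 0.7;0 0 0 0",
)

```text
time_s: 10.75
eef_pos: [0.4512, -0.0532, 0.0567]
eef_rot: [2.546, 1.838, -0.001]
wrist_force: [-1.1, -6.5, 4.6]
opening: 0.007
gripper_force: 3.1
```

>>> carry_out(
  deltas="0.002 -0.0001 0 0.7;0 0 0 0",
)

```text
time_s: 11.0
eef_pos: [0.4516, -0.0512, 0.0567]
eef_rot: [2.557, 1.822, -0.001]
wrist_force: [-2.6, -6.0, 4.5]
opening: 0.003
gripper_force: 3.2
```

>>> carry_out(
  deltas="0.002 -0.0001 0 0.7;0 0 0 0",
)

```text
time_s: 11.25
eef_pos: [0.452, -0.0496, 0.0567]
eef_rot: [2.568, 1.808, -0.002]
wrist_force: [-2.4, -6.9, 4.5]
opening: 0.003
gripper_force: 4.3
```

>>> carry_out(
  deltas="0.002 -0.0001 0 0.7;0 0 0 0",
)

```text
time_s: 11.5
eef_pos: [0.4523, -0.0483, 0.0567]
eef_rot: [2.578, 1.793, -0.003]
wrist_force: [-4.6, -11.0, 5.1]
opening: 0.004
gripper_force: 6.1
```

```bash
python3 -c "
from h import *
polar()"
```

```text
r 0.1614 th 165.39 bar est 0.93 heading-want 0.11 ftool [-11.92  -0.49  -5.07] [ 0.4523 -0.0483  0.0567]
```

The force is climbing to 12 N, which is the bumper, so the latch should have caught. I'll ease back.

>>> carry_out(
  deltas="-0.003 0 0 0;-0.003 0 0 0;-0.003 0 0 0;-0.003 0 0 0;-0.003 0 0 0;-0.004 0 0 0;-0.004 0 0 0;0 0 0 0",
)

```text
time_s: 12.5
eef_pos: [0.4446, -0.0682, 0.056]
eef_rot: [-2.582, -1.789, 0.0]
wrist_force: [0.6, -0.2, 0.1]
opening: 0.006
gripper_force: 0.0
```

```bash
python3 - <<'E'
from h import *
polar()
f=grab_frame("top"); 
cv2.imwrite("pics/crop1.png",cv2.resize(f["color"][150:225,200:300],None,fx=7,fy=7,interpolation=cv2.INTER_CUBIC)[:,:,::-1])
E
```

```text
r 0.1652 th 172.77 bar est 0.799 heading-want -7.6 ftool [-0.    0.68 -0.08] [ 0.4446 -0.0682  0.056 ]
```

View pics/crop1.png

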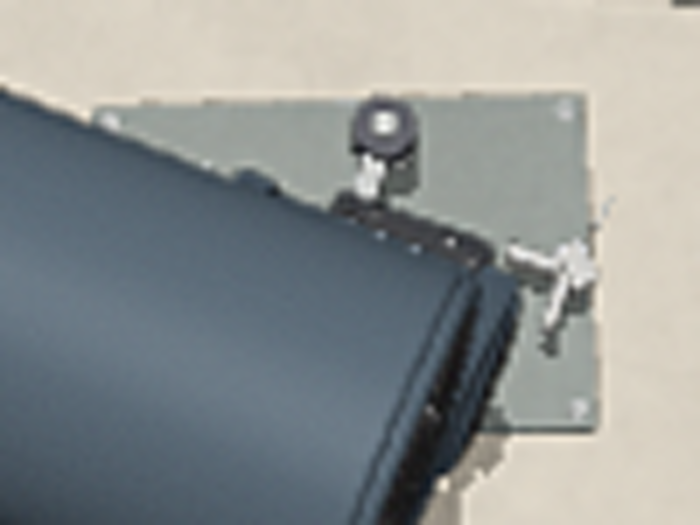

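The latch is holding: zero force while the tool sits well back, and the bar's handle is out of the vee's way. Now I'll lift and turn for the vial.

>>> carry_out(
  deltas="0 0 -0.06 0;0 0 -0.06 0;0 0 -0.06 0;0 0 0 -10.7;0 0 0 -10.7;0 0 0 -10.7;0 0 0 -10.7;0 0 0 -10.7;0 0 0 -10.7;0 0 0 -10.7;0 0 0 -10.7;0 0 0 -10.7",
)

```text
time_s: 14.05
eef_pos: [0.4444, -0.0677, 0.2359]
eef_rot: [-0.379, -3.118, -0.0]
wrist_force: [0.1, 0.7, -0.1]
opening: 0.007
gripper_force: 0.0
```

```bash
python3 - <<'E'
from h import *
goto(.4285,.292,.236,166); polar()
E
```

```text
shift [0.1016 0.3454 0.    ] rows>= 6.0 per row [0.0169 0.0576 0.    ] heading 166.13 twist 0.1268615774159798 tilt -1.0
r 0.1655 th 172.6 bar est 0.801 heading-want 89.25 ftool [0.11 0.66 0.13] [ 0.4444 -0.0677  0.2359]
```

>>> carry_out(
  deltas="0.0145 0.0493 0 0;0.0145 0.0493 0 0;0.0145 0.0493 0 0;0.0145 0.0493 0 0;0.0145 0.0493 0 0;0.0145 0.0493 0 0;0.0145 0.0493 0 0;0 0 0 0;0 0 0 0",
  jaw=1,
)

```text
time_s: 15.18
eef_pos: [0.4305, 0.2911, 0.2357]
eef_rot: [-0.388, -3.117, 0.002]
wrist_force: [0.6, 0.4, 0.1]
opening: 0.941
gripper_force: 0.0
```

```bash
cat > vial.py <<'E'
from h import *
def cap(name,guess,z=.068,thr=188):
    f=grab_frame(name); u,v=proj(f,guess); u0,v0=int(u)-30,int(v)-30
    s=f["color"][v0:v0+60,u0:u0+60].astype(int)
    m=((s.min(2)>thr)&(s.max(2)-s.min(2)<14)).astype(np.uint8)
    n,l,st,c=cv2.connectedComponentsWithStats(cv2.morphologyEx(m,cv2.MORPH_OPEN,np.ones((3,3),np.uint8)))
    for i in range(1,n):
        if st[i,4]>25: print(name,"area",st[i,4],"wh",st[i,2:4],c[i]+[u0,v0],onz(f,*(c[i]+[u0,v0]),z).round(4))
    print("guess",u,v); return f,s
E
python3 - <<'E'
from vial import *
f,s=cap("wrist",[.4285,.292,.068]); cap("top",[.4285,.292,.068]); save(f,"w4.png")
print(state()["eef_pos"])
goto(.4285,.292,.038)
E
```

```text
wrist area 31 wh [8 5] [255.61290323 159.90322581] [0.4104 0.294  0.068 ]
wrist area 366 wh [22 21] [258.32513661 174.8715847 ] [0.4291 0.2926 0.068 ]
guess 257.713460979055 174.52445790311322
guess 137.86397534910736 220.30412393797
[0.43100337 0.29029391 0.23586902]
shift [0.0027 0.0012 0.1979] rows>= 4.0 per row [0.0007 0.0003 0.0495] heading 165.69 twist None tilt -1.0
```

>>> carry_out(
  deltas="0.002 0.0015 0 0;0 0 0.055 0;0 0 0.055 0;0 0 0.055 0;0 0 0.0328 0;0 0 0 0;0 0 0 0",
)

```text
time_s: 16.15
eef_pos: [0.4307, 0.2934, 0.0393]
eef_rot: [0.39, 3.116, 0.001]
wrist_force: [0.8, -1.2, -0.2]
opening: 1.001
gripper_force: 0.0
```

>>> carry_out(
  deltas="0 0 0 0;0 0 0 0;0 0 0 0;0 0 0 0;0 0 0 0;0 0 0 0;0 0 0 0;0 0 0 0",
  jaw=0.2,
)

```text
time_s: 17.15
eef_pos: [0.4296, 0.2934, 0.0382]
eef_rot: [-0.389, -3.117, 0.0]
wrist_force: [0.2, -0.8, 0.1]
opening: 0.325
gripper_force: 29.8
```

>>> carry_out(
  deltas="0 0 -0.06 0;0 0 -0.06 0;-0.0256 -0.0506 0 0;-0.0256 -0.0506 0 0;-0.0256 -0.0506 0 0;-0.0256 -0.0506 0 0;-0.0256 -0.0506 0 0;-0.0256 -0.0506 0 0;-0.0256 -0.0506 0 0;-0.0256 -0.0506 0 0;0 0 0 0",
)

```text
time_s: 18.52
eef_pos: [0.5303, -0.154, 0.1584]
eef_rot: [0.397, 3.113, -0.003]
wrist_force: [-0.4, 0.5, -1.0]
opening: 0.321
gripper_force: 29.8
```

>>> carry_out(
  deltas="0 0 0 10;0 0 0 10;0 0 0 10;0 0 0 10;0 0 0 10;0 0 0 0;0 0 0 0",
)

```text
time_s: 19.4
eef_pos: [0.5283, -0.1487, 0.1582]
eef_rot: [-1.666, -2.663, 0.0]
wrist_force: [0.4, 0.4, -0.5]
opening: 0.326
gripper_force: 29.8
```

```bash
python3 - <<'E'
from h import *
goto(.5263,-.1464,.1,115.7); print(state()["opening"])
f=grab_frame("top"); c=lambda x,y,z: onz(f,200+x/7-.43,150+y/7-.43,z)
k=c(560,270,.036); print("corner top view",k)
f=grab_frame("wrist"); cv2.imwrite("pics/w5.png",cv2.resize(f["color"][60:260,130:380],None,fx=3,fy=3,interpolation=cv2.INTER_CUBIC)[:,:,::-1])
E
```

```text
shift [ 0.0029 -0.0008  0.0582] rows>= 1.0 per row [ 0.0029 -0.0008  0.0582] heading 115.94 twist 0.24015113214238681 tilt -1.0
0.3259620407406829
corner top view [ 0.53823206 -0.17259407  0.036     ]
```

View pics/w5.png

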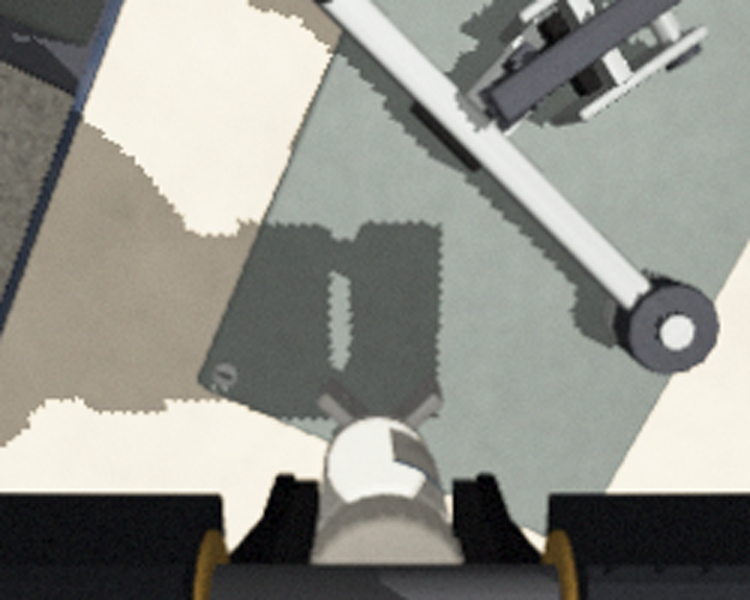

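The view shows the bar held behind the latch tooth, and the vial hanging upright in line with the vee; the wall tips are at about (331,397) and (434,402). A quick check of the nest from those tips:

```bash
python3 - <<'E'
from h import *
f=grab_frame("wrist"); c=lambda x,y,z: onz(f,130+x/3-.33,60+y/3-.33,z)
a,b=c(326,392,.036),c(438,398,.036); m=(a+b)/2; ax=np.array([np.cos(np.radians(115.8)),np.sin(np.radians(115.8))])
print(a,b,np.linalg.norm(a-b),"mid",m,"boss",c(678,331,.046), "nest~ if tips 17.6+-2 from corner", m[:2]+.0029*ax)
d=m[:2]-PIV; print("along",d@-np.array([ax[1],-ax[0]]), "off",-d@ax)
E
```

```text
[ 0.51193447 -0.16204497  0.036     ] [ 0.54894717 -0.14655084  0.036     ] 0.04012490496389511 mid [ 0.53044082 -0.15429791  0.036     ] boss [ 0.6097069 -0.087568   0.046    ] nest~ if tips 17.6+-2 from corner [ 0.52917865 -0.15168698]
along 0.09869782810893711 off 0.024815148536621104
```

>>> carry_out(
  deltas="0.0015 0 0.03 0;0 0 0.03 0;0 0 0.02 0;0 0 0.015 0;0 0 0.01 0;0 0 0.003 0;0 0 0 0",
)

```text
time_s: 20.42
eef_pos: [0.5282, -0.1481, 0.0505]
eef_rot: [1.67, 2.66, 0.0]
wrist_force: [0.3, 0.1, 0.2]
opening: 0.324
gripper_force: 29.8
```

>>> carry_out(
  deltas="0 0 0.002 0;0 0 0.001 0;0 0 0 0;0 0 0 0",
)

```text
time_s: 20.92
eef_pos: [0.528, -0.148, 0.0473]
eef_rot: [1.67, 2.661, -0.0]
wrist_force: [-0.5, -0.1, -0.2]
opening: 0.321
gripper_force: 29.8
```

>>> carry_out(
  deltas="0 0 0.001 0;0 0 0 0;0 0 0 0",
)

```text
time_s: 21.3
eef_pos: [0.528, -0.148, 0.0462]
eef_rot: [1.67, 2.661, 0.0]
wrist_force: [0.1, -0.3, -0.5]
opening: 0.319
gripper_force: 29.8
```

>>> carry_out(
  deltas="0 0 0 0;0 0 0 0;0 0 0 0;0 0 0 0;0 0 0 0;0 0 -0.01 0;0 0 -0.02 0;0 0 -0.05 0;0 0 -0.05 0;0 0 -0.05 0;0 0 -0.05 0;0 0 0 0",
  jaw=0.65,
)

```text
time_s: 22.8
eef_pos: [0.5304, -0.1491, 0.2816]
eef_rot: [1.664, 2.651, 0.002]
wrist_force: [-0.3, -0.8, -0.6]
opening: 0.651
gripper_force: 0.0
```

```bash
python3 - <<'E'
from vial import *
f,s=cap("wrist",[.528,-.148,.076],.076)
cv2.imwrite("pics/w6.png",cv2.resize(f["color"][60:260,130:380],None,fx=3,fy=3,interpolation=cv2.INTER_CUBIC)[:,:,::-1])
goto(.5685,.033,.14)
E
```

```text
wrist area 232 wh [20 29] [257.99568966 177.93534483] [ 0.5375 -0.1592  0.076 ]
guess 255.320984587875 167.73111986533146
shift [0.1466 0.1142 0.1386] rows>= 3.0 per row [0.0489 0.0381 0.0462] heading 115.77 twist None tilt -1.0
```

View pics/w6.png

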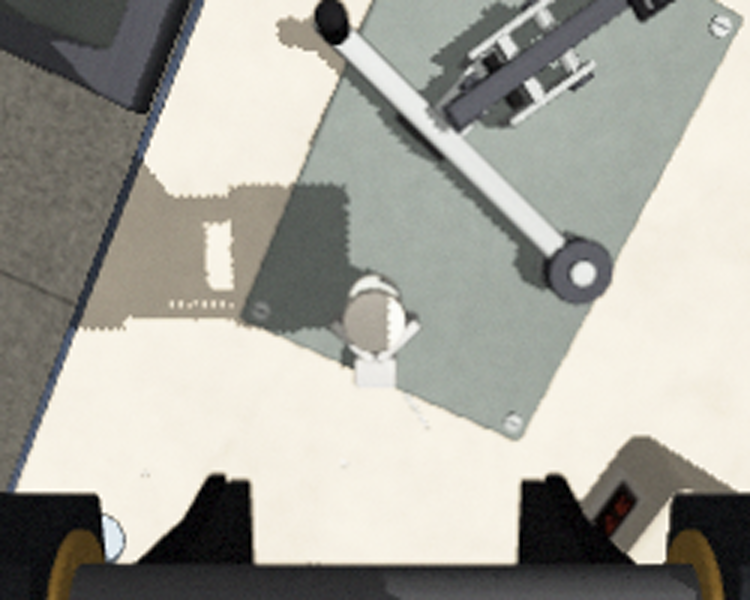

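The vial stands in the vee with its cap at crop (375,320), upright, and the bar is still caught. Now to the paddle.

>>> carry_out(
  deltas="0.0366 0.0286 0 0;0.0366 0.0286 0 0;0.0366 0.0286 0 0;0.0366 0.0286 0 0;0 0 0.06 0;0 0 0.06 0;0 0 0.06 0;0 0 0.013 0;0 0 0 0;0 0 0 0",
  jaw=0,
)

```text
time_s: 24.1
eef_pos: [0.5691, 0.0333, 0.0853]
eef_rot: [1.668, 2.657, 0.003]
wrist_force: [-0.2, 0.0, -0.0]
opening: 0.004
gripper_force: 0.0
```

>>> carry_out(
  deltas="0 0 0.005 0;0 0 0.005 0;0 0 0.004 0;0 0 0.003 0;0 0 0 0;0 0 0 0",
)

```text
time_s: 24.85
eef_pos: [0.5686, 0.0344, 0.0672]
eef_rot: [1.67, 2.658, 0.004]
wrist_force: [0.4, 3.7, 6.4]
opening: 0.009
gripper_force: 3.2
```

>>> carry_out(
  deltas="0 0 0.002 0;0 0 0.002 0;0 0 0 0;0 0 0 0",
)

```text
time_s: 25.35
eef_pos: [0.5695, 0.0354, 0.0637]
eef_rot: [1.671, 2.657, 0.008]
wrist_force: [1.4, 7.7, 8.1]
opening: 0.007
gripper_force: 4.8
```

>>> carry_out(
  deltas="0 0 0.001 0;0 0 0.001 0;0 0 0 0;0 0 0 0",
)

```text
time_s: 25.85
eef_pos: [0.5698, 0.0359, 0.0619]
eef_rot: [1.671, 2.656, 0.009]
wrist_force: [2.3, 9.8, 8.3]
opening: 0.011
gripper_force: 5.5
```

```bash
python3 - <<'E'
from h import *
f=grab_frame("wrist"); g=grab_frame("top")
a=cv2.resize(f["color"][:,:],(400,300)); b=cv2.resize(g["color"][150:225,200:300],(400,300),interpolation=cv2.INTER_CUBIC)
cv2.imwrite("pics/w7.png",np.hstack([a,b])[:,:,::-1])
E
```

```text
(no output)
```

View pics/w7.png

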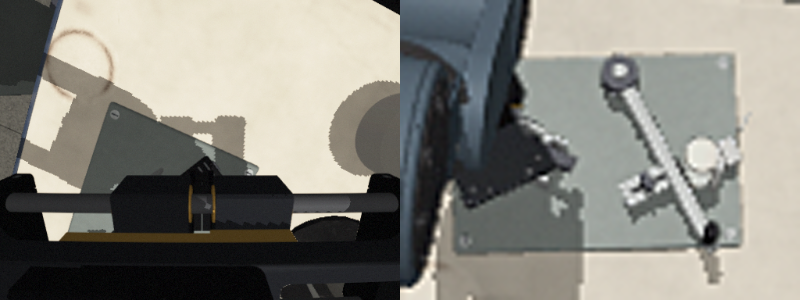

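The top view shows the bar shut on the vial: its white cap is in the vee with the bar against it. I'll lift off, check, and hand in.

>>> carry_out(
  deltas="0 0 -0.004 0;0 0 -0.006 0;0 0 -0.01 0;0 0 -0.03 0;0 0 -0.05 0;0 0 -0.05 0;0 0 0 0;0 0 0 0;0 0 0 0;0 0 0 0",
)

```text
time_s: 27.2
eef_pos: [0.5665, 0.0336, 0.2088]
eef_rot: [-1.669, -2.658, 0.002]
wrist_force: [-0.4, -0.3, -0.1]
opening: 0.004
gripper_force: 0.0
```

```bash
python3 - <<'E'
from vial import *
s=state(); print(s["eef_pos"],s["wrist_force"]); f,_=cap("top",[.529,-.151,.076],.076)
c=lambda x,y,z: onz(f,200+x/4-.4,150+y/4-.4,z)
b=f["color"][150:225,200:300]; m=(b.max(2)<45).astype(np.uint8)
n,l,st,ce=cv2.connectedComponentsWithStats(m)
for i in range(1,n):
    if 4<st[i,4]<60: p=onz(f,*(ce[i]+[200,150]),.08); d=p[:2]-PIV; print("dark",p.round(3),"r",np.hypot(*d).round(3),"bar",np.radians(212.8-np.degrees(np.arctan2(d[1],d[0]))%360).round(3))
E
```

```text
[0.56645538 0.03363626 0.20875851] [-0.43985524 -0.29484155 -0.10267047]
top area 36 wh [6 7] [274.36111111 187.83333333] [ 0.5305 -0.1528  0.076 ]
top area 30 wh [6 9] [272.5 201. ] [ 0.4869 -0.1459  0.076 ]
guess 273.81103745839505 188.28155837511997
dark [0.571 0.037 0.08 ] r 0.132 bar 1.855
dark [0.564 0.062 0.08 ] r 0.157 bar 1.858
dark [0.516 0.058 0.08 ] r 0.174 bar 1.58
dark [ 0.463 -0.159  0.08 ] r 0.162 bar 0.124
```

The bar is at 0.124 rad (0.12 expected on a vial), and the vial is within about 2 mm of the nest.

```bash
python3 -c "
from station import ticket
print(ticket.close_job())"
```

```text
the job is handed in; nothing more can be done
None
```

The vial is clamped and the job handed in at about 27 s: the bar snapped shut when the paddle was pressed and measures about 0.12 rad, the vial stands within about 2 mm of the estimated nest point, and the judge's verdict was not shown.

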